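# Shut the tumbler and take off its filler cap

### The arm

A 7-joint arm with a two-finger parallel gripper is mounted at the origin on the work surface. World frame = base frame: x ahead of the robot, y to its left, z up, the work surface at z = 0. Lengths are in m, angles in rad, forces in N, time in s.
With the tool pointing down it reaches from about 0.4 to 0.875 m from the base axis. Payload 19.3 kg.
Tool frame: the origin (TCP) lies at the very end of the fingers, on their centre line; the grasp point (between the pads) lies 19 mm behind it; z points along the fingers, y is the direction in which the jaws open and shut (so a half turn about z gives the same grasp; the last joint's range is limited). The gripper opens to 85 mm and grips with 20 to 120 N. Pads are 22 mm wide; open, the fingers measure 114 mm over their backs; the gripper's body (76 mm by 85 mm) begins 54 mm behind the grasp point. The pads swing forward as they close: fully open they stand 13 mm farther back than shut.
Start: joints at [1.232, 0.521, -0.036, 1.599, 0.021, 1.021, -0.113], TCP at [0.166, -0.603, 0.231] pointing down, gripper open.
Joint ranges: [-2.91, 2.91], [-0.3, 2.13], [-1.5, 1.42], [0.17, 2.43], [-1.26, 4.41], [0.16, 1.93], [-2.52, 2.52]. Speed limits (rad/s): [1.89, 1.89, 2.39, 2.39, 3.01, 3.01, 3.01].

### API

Orientations are given as [roll, pitch, yaw] about the fixed x, y, z axes, in that order (R = Rz(yaw) Ry(pitch) Rx(roll)).
In Python, from workcell import bot gives the robot as it stands.
- The arm moves only by the tool apply_moves, never from a script. Its argument "commands" is a list of rows, each an object with "travel": the shift along the tool's x, y, z in m, a list of three; "twist": the turn, a rotation vector about the tool's x, y, z in degrees, a list of three; "claw": the finger opening in m, from 0 to 0.0854. A call has 1 to 10 rows; each row is the pose to reach, as a shift and turn from the pose commanded when the call began, along the tool's axes at that moment; what a row does not reach only later rows make up. A row lasts 1/10 s, in which the tool goes at most 50 mm and 8.59 degrees, less where a joint would pass 70% of its speed; a pose out of reach is approached as far as the arm can. A call with a gripper value outside its range is refused whole. The fingers move at their own pace and stop on an object; "force" is the grip in N (left out, the last holds). Time passes only in rows, so rows that repeat a pose let the fingers close. It gives the time, the measured TCP pose, the force and the opening at its end, in the units of the state.
- bot.observe(): the state, without advancing time (a new reading comes with each control period).
- bot.grab_frame(name): name is "side" or "top" or "wrist"; returns a dict with "frame" (420x560x3 uint8, blue, green, red), "fx", "fy", "cx", "cy" (pixels), "pose" (4x4, takes a point from camera to world coordinates); the wrist camera has in their place "tool_from_camera" (4x4, takes a point from camera to tool coordinates, whose origin is the TCP and whose axes are the flange's). Camera axes: x right, y up, looking along -z (the intrinsics and any distortion apply to the point x, -y, -z); pixel columns grow to the right and rows downward; lengths in m; the calibration is good to about 2 mm. A picture is of the moment at which its call begins: read the wrist's pose just before it. There is no depth.
- bot.job_done(): hands the job in, once; it reports no verdict.
The state is a dict: "clock": time; "qpos": joint angles; "qd": joint speeds; "joint_efforts": joint torques, N m; "position": TCP position; "tool_rot": TCP orientation; "force": force on the tool from outside, world axes, zero at the start; "moment": the same for the moment, N m; "grip_width": finger opening in m.
Only numpy, scipy, OpenCV 4.12 (cv2) and the standard library are available. Lean on these libraries where they do the work, as an engineer would, in place of code of your own. Each camera call takes 0.05 s, during which the arm holds its last target.

### The job

Get the tumbling machine ready for topping up: first press its half-open lid down until it snaps fully shut, then twist off the filler cap beside it. Nobody knows whether its quarter-turn thread is right- or left-handed, so find out by trying which way it loosens, and lift it off only once it has turned free. Finish still gripping the cap, level and still, a hand's breadth above the machine's deck, and leave the other things on the cart where they are.

Things in the scene. Friction and masses are not known exactly. Their poses are not given: they have to be found in the camera images.
- machine: benchtop tumbling machine, grey, fixed to the table, 220 (x) x 400 (y) x 100 mm high; origin centre of its underside, x axis from its front (robot side) to its back, y to its left seen from the robot, z up. Its flat top, the deck, is 100 mm above the origin. Left half: tub under the lid; right half: filler neck with the cap; a fixed vent cover 58 x 58 mm, 22 mm high, on the deck at (75, -20) mm.
- lid (a joint): angle of the aluminium lid over the tub, rad: 0 is shut (lid flat on the deck), grows as its front edge rises; starts half open. A stiff hinge keeps it where it is left. A spring catch stops it at about 0.07; pressing near the front edge with about 8 to 10 N snaps it past the catch to 0, where it stays.
- lid_hinge (a point): middle of the lid's hinge line, at the lid's far edge, at deck height; the line runs along the machine's y axis. The lid is 155 mm from hinge line to front edge, 170 mm wide, 6 mm thick (underside at the hinge line).
- lid_press (a point): point on the lid's upper face, mid-width, 140 mm from the hinge line (15 mm inside the front edge): a good place to press; moves with the lid.
- neck (a point): centre of the filler neck (14 mm high, under the cap), at deck height; the cap lifts off straight up. Quarter-turn thread, right- or left-handed by chance, unmarked: the wrong way the cap meets a hard stop at about 0.1 rad (it gives to 0.25 if forced with 2 Nm); the right way it turns easily (under 0.5 Nm), is free from about 0.9 rad and meets a stop near 1.9 rad; lift it at 1.2 to 1.5 rad.
- cap: black round filler cap, 58 mm diameter, 22 mm high, plus a straight grip bar across its top, 50 mm long, 12 thick, 30 high (52 mm overall); 55 to 115 g. Origin centre of its underside, which starts on the deck; x axis along the bar, z up. At the start it is done up with the bar along the machine's x axis. It turns on the spot without rising.
- mallet: beech mallet lying in front of the machine, 60 x 110 x 60 mm head, 260 mm overall; origin on its underside
- brush: stainless bench brush, 240 mm long, 40 wide, 32 high, lying behind the machine; origin on its underside
- scraper: small scraper, 105 x 20 x 6 mm, lying on the machine's deck in front of the cap; origin on its underside
- sander: palm sander, 140 x 88 x 130 mm, standing to the left; origin centre of its underside
- case: countersink set, open plastic case 100 x 160 mm, raised lid 126 mm high, to the left; origin centre of its underside
- shield: clear polycarbonate shield, 200 mm wide, 130 high, 5 thick, on two 90 mm feet, to the right; origin centre of its underside
- jar: jar, 70 mm diameter, 100 mm high, to the right; origin centre of its underside

How it is judged:
On the way, in this order (a step that is already met when the one before it is completed fails the run):
1. the lid is pressed shut past its catch, the cap still in place (value of joint lid below 0.02 rad and z of cap in the frame of machine below 0.106 m), for 0.2 s.
2. the cap is turned free (over 0.7 rad) while still seated on its neck (all of step 1 and angle between the x axis of cap and the x axis of machine, either way round above 0.7 rad and horizontal distance between cap and neck below 0.008 m), for 0.1 s.
At the end, for the whole second after the job is handed in: The lid is shut (joint under 0.02 rad) and the gripper holds the cap (finger force over 2 N), its underside more than 50 mm above the deck, within 0.3 rad of level, at rest (under 30 mm/s) and not touching the machine (value of joint lid below 0.02 rad and z of cap in the frame of machine above 0.15 m and angle between cap's own z axis and vertical below 0.3 rad and contact force between cap and the fingers above 2 N and contact force between cap and machine below 0.1 N and linear speed of cap below 0.03 m/s and angular speed of cap below 0.3 rad/s); the arm keeps its last pose, push and grip.
It fails at once if a bystander is moved more than 30 mm (distance of any of mallet, brush, scraper, sander, case, shield, jar from where it was at the start of the episode above 0.03 m).
It also fails if it takes over 58 s, if anything falls off the work surface, if the arm or the gripper's body presses on something with over 40 N, if the wrist force passes 120 N, or if a joint passes its speed limit or range.

## Working session

There is one attempt and no reset: what is moved stays moved. The work goes in short steps, Python scripts to look and compute and a tool call to move; the robot and the scene stay as the last step left them, time stands still between calls to the robot, and variables do not carry over. Pictures are saved under pics/ and viewed, and the job is handed in when it is done.

Besides the shell and the picture viewer there is one more tool, called after "Request:" in YAML: its name, and indented under it one key for each argument. apply_moves: Moves the arm, as the interface text tells. Its arguments: {"type":"object","properties":{"commands":{"type":"array"},"force":{"type":"number"}},"required":["commands"]}

```bash
mkdir -p pics; ls; python3 - <<'E'
from workcell import bot
import cv2
s=bot.observe()
print({k:(v if not hasattr(v,'tolist') else [round(float(x),3) for x in __import__('numpy').ravel(v)]) for k,v in s.items()})
for n in ["side","top"]:
    d=bot.grab_frame(n); cv2.imwrite(f"pics/{n}0.png",d["frame"])
    print(n,d["fx"],d["fy"],d["cx"],d["cy"],d.keys()); print(d["pose"])
E
```

```text
pics
{'clock': 0.0, 'qpos': [1.232, 0.522, -0.036, 1.6, 0.021, 1.021, -0.113], 'qd': [-0.002, 0.001, 0.0, 0.001, -0.0, -0.001, 0.0], 'joint_efforts': [-0.001, -92.71, 1.979, -36.993, 0.018, 0.008, 0.0], 'position': [0.166, -0.602, 0.231], 'tool_rot': [-3.14, 0.0, 0.269], 'force': [-0.462, 0.305, 0.268], 'moment': [0.008, -0.018, -0.018], 'grip_width': 0.08561205252755852}
side 446.7581983520227 446.7581983520227 273.40515902953626 213.89600133942054 dict_keys(['frame', 'fx', 'fy', 'cx', 'cy', 'pose'])
[[-0.98752326  0.11423646 -0.10838743  0.4408642 ]
 [-0.15743941 -0.7019753   0.69458154  0.80756544]
 [ 0.00326124  0.70297988  0.71120226  0.92871922]
 [ 0.          0.          0.          1.        ]]
top 453.51765355562713 453.51765355562713 281.5727692711927 206.83629843462407 dict_keys(['frame', 'fx', 'fy', 'cx', 'cy', 'pose'])
[[-5.53406134e-03  9.84022929e-01 -1.77955753e-01  3.30480888e-01]
 [-9.99903334e-01 -7.71522265e-03 -1.15670866e-02  4.00150597e-04]
 [-1.27552466e-02  1.77874538e-01  9.83970504e-01  1.46856367e+00]
 [ 0.00000000e+00  0.00000000e+00  0.00000000e+00  1.00000000e+00]]
```

View pics/top0.png

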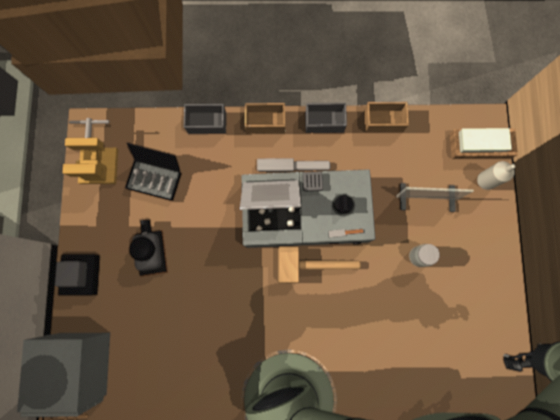

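View pics/side0.png

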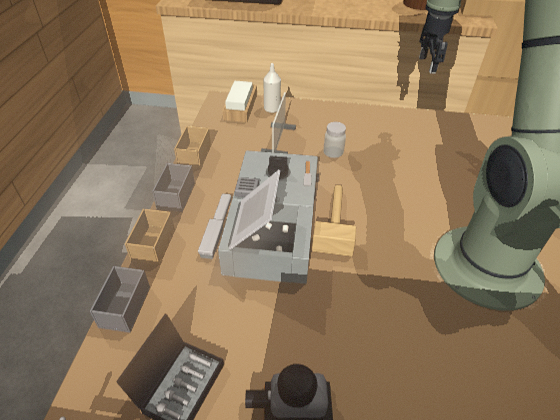

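The top view shows the machine at cols 240–374, rows 171–246: lid on the left (240–300, 178–208), black cap near (343,204), vent near (313,181), scraper near (347,232). The mallet is in front of it. The side view shows the lid raised at about 45°. I'll zoom in to pick points.

```bash
python3 - <<'E'
import cv2
a=cv2.imread("pics/top0.png")[160:260,230:385]; cv2.imwrite("pics/top0z.png",cv2.resize(a,None,fx=5,fy=5,interpolation=cv2.INTER_CUBIC))
a=cv2.imread("pics/side0.png")[140:285,205:360]; cv2.imwrite("pics/side0z.png",cv2.resize(a,None,fx=4,fy=4,interpolation=cv2.INTER_CUBIC))
E
```

```text
(no output)
```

View pics/top0z.png

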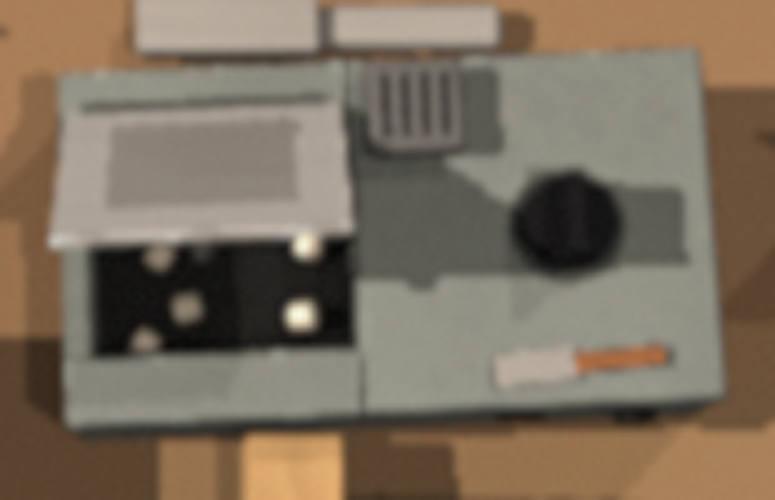

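View pics/side0z.png

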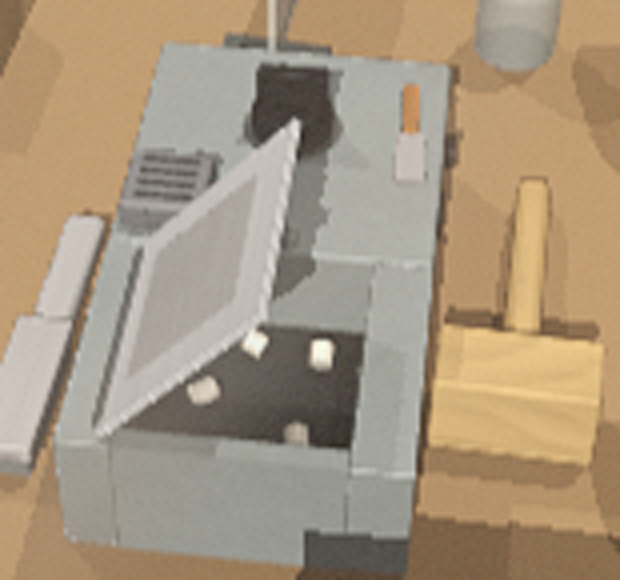

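```bash
cat > h.py <<'E'
import numpy as np, json
C={}
C['side']=(446.7581983520227,273.40515902953626,213.89600133942054,np.array([[-0.98752326,0.11423646,-0.10838743,0.4408642],[-0.15743941,-0.7019753,0.69458154,0.80756544],[0.00326124,0.70297988,0.71120226,0.92871922],[0,0,0,1]]))
C['top']=(453.51765355562713,281.5727692711927,206.83629843462407,np.array([[-5.53406134e-03,9.84022929e-01,-1.77955753e-01,3.30480888e-01],[-9.99903334e-01,-7.71522265e-03,-1.15670866e-02,4.00150597e-04],[-1.27552466e-02,1.77874538e-01,9.83970504e-01,1.46856367e+00],[0,0,0,1]]))
def ray(c,p):
    f,cx,cy,T=C[c]; d=T[:3,:3]@np.array([(p[0]-cx)/f,-(p[1]-cy)/f,-1.]); return T[:3,3],d/np.linalg.norm(d)
def plane(c,p,z):
    o,d=ray(c,p); return o+d*(z-o[2])/d[2]
def tri(pt,ps):
    o1,d1=ray('top',pt);o2,d2=ray('side',ps)
    s=np.linalg.lstsq(np.c_[d1,-d2],o2-o1,rcond=None)[0]
    a,b=o1+s[0]*d1,o2+s[1]*d2; return (a+b)/2,np.linalg.norm(a-b)
def tz(x,y): return (230+(x+.5)/5-.5,160+(y+.5)/5-.5)
def sz(x,y): return (205+(x+.5)/4-.5,140+(y+.5)/4-.5)
E
python3 - <<'E'
from h import *
np.set_printoptions(precision=4,suppress=True)
P={'BL':((58,74),(60,440)),'BR':((697,50),(167,45)),'FR':((722,398),(455,67)),'FL':((68,424),(410,470)),
'lidFL':((52,245),(266,312)),'lidFR':((353,238),(297,122)),'lidBL':((75,107),(97,432)),'lidBR':((335,97),(150,235))}
for k,(a,b) in P.items(): print(k,*tri(tz(*a),sz(*b)),plane('top',tz(*a),.1),plane('side',sz(*b),.1))
# cap bar top in top view z=.152 and disc z=.122
print(plane('top',tz(567,222),.122),plane('top',tz(572,215),.152))
E
```

```text
BL [0.6781 0.141  0.1032] 0.005119341729241598 [0.6815 0.1415 0.1   ] [0.6763 0.1389 0.1   ]
BR [ 0.6922 -0.2559  0.0987] 0.0029355860533622088 [ 0.6934 -0.2557  0.1   ] [ 0.6903 -0.2538  0.1   ]
FR [ 0.4744 -0.2618  0.1006] 0.003929255073580702 [ 0.4765 -0.2621  0.1   ] [ 0.4725 -0.2622  0.1   ]
FL [0.464  0.1326 0.1052] 0.0020340053100012315 [0.4634 0.1332 0.1   ] [0.4651 0.1283 0.1   ]
lidFL [0.5515 0.1311 0.2236] 8.370236078550312e-05 [0.5735 0.1441 0.1   ] [0.5708 0.0126 0.1   ]
lidFR [ 0.5573 -0.0371  0.2194] 0.004548182425991432 [ 0.5764 -0.0406  0.1   ] [ 0.5796 -0.1799  0.1   ]
lidBL [0.6575 0.1304 0.102 ] 0.004554287008533531 [0.6603 0.1307 0.1   ] [0.6557 0.1292 0.1   ]
lidBR [ 0.6584 -0.0303  0.1163] 0.0056521645891411286 [ 0.6653 -0.0306  0.1   ] [ 0.6598 -0.0464  0.1   ]
[ 0.5813 -0.1691  0.122 ] [ 0.5798 -0.1684  0.152 ]
```

```bash
cat >> h.py <<'E'
from scipy.spatial.transform import Rotation as R
def go(x,y,z,yaw=None):
    from workcell import bot
    s=bot.observe(); r=R.from_euler('xyz',s['tool_rot']); d=np.array([x,y,z])-s['position']
    print('t',round(s['clock'],2),'pos',np.round(s['position'],4),'rot',np.round(s['tool_rot'],3),'q',np.round(s['qpos'],2),'F',np.round(s['force'],1),'M',np.round(s['moment'],2),'w',round(s['grip_width'],4))
    out=np.round(r.inv().apply(d)*1000,1)
    if yaw is not None:
        t=R.from_euler('xyz',[np.pi,0,yaw]); print('twist',np.round(np.degrees((r.inv()*t).as_rotvec()),2))
    print('travel mm',out)
E
python3 -c "
from h import *
go(.605,.05,.29,.033)"
```

```text
t 0.1 pos [ 0.1658 -0.6023  0.2308] rot [-3.141  0.     0.269] q [ 1.23  0.52 -0.04  1.6   0.02  1.02 -0.11] F [-0.   0.8 -0.7] M [ 0.01 -0.04 -0.04] w 0.0855
twist [-6.000e-02  1.000e-02  1.351e+01]
travel mm [ 596.6 -512.3  -58.7]
```

Request:
apply_moves:
  commands:
    - {"travel":[0.037,-0.032,-0.03],"twist":[0,0,2],"claw":0}
    - {"travel":[0.074,-0.064,-0.059],"twist":[0,0,4],"claw":0}
    - {"travel":[0.11,-0.096,-0.059],"twist":[0,0,6],"claw":0}
    - {"travel":[0.148,-0.128,-0.059],"twist":[0,0,8],"claw":0}
    - {"travel":[0.185,-0.16,-0.059],"twist":[0,0,10],"claw":0}
    - {"travel":[0.222,-0.192,-0.059],"twist":[0,0,12],"claw":0}
    - {"travel":[0.259,-0.224,-0.059],"twist":[0,0,13.5],"claw":0}
    - {"travel":[0.296,-0.256,-0.059],"twist":[0,0,13.5],"claw":0}
    - {"travel":[0.333,-0.288,-0.059],"twist":[0,0,13.5],"claw":0}
    - {"travel":[0.37,-0.32,-0.059],"twist":[0,0,13.5],"claw":0}

```text
clock: 1.1
position: [0.4362, -0.1972, 0.2904]
tool_rot: [3.141, -0.0, 0.033]
force: [1.3, -0.1, 0.5]
grip_width: -0.0
```

```bash
python3 -c "
from h import *
go(.605,.05,.29,.033)"
```

```text
t 1.1 pos [ 0.4362 -0.1972  0.2904] rot [ 3.141 -0.     0.033] q [ 0.49  0.23 -0.23  1.89  0.06  1.03 -1.3 ] F [ 1.3 -0.1  0.5] M [-0.06 -0.02  0.01] w -0.0
twist [ 0.01 -0.01  0.  ]
travel mm [ 176.9 -241.5    0.4]
```

Request:
apply_moves:
  commands:
    - {"travel":[0.03,-0.035,0],"twist":[0,0,0],"claw":0}
    - {"travel":[0.06,-0.075,0],"twist":[0,0,0],"claw":0}
    - {"travel":[0.09,-0.115,0],"twist":[0,0,0],"claw":0}
    - {"travel":[0.12,-0.155,0],"twist":[0,0,0],"claw":0}
    - {"travel":[0.15,-0.195,0],"twist":[0,0,0],"claw":0}
    - {"travel":[0.177,-0.235,0],"twist":[0,0,0],"claw":0}
    - {"travel":[0.177,-0.2415,0.0],"twist":[0,0,0],"claw":0}
    - {"travel":[0.177,-0.2415,0.025],"twist":[0,0,0],"claw":0}

```text
clock: 1.9
position: [0.6057, 0.0508, 0.2667]
tool_rot: [-3.14, -0.003, 0.036]
force: [-0.2, -0.5, -0.6]
grip_width: -0.0001
```

```bash
python3 -c "
from h import *
go(.59,.05,.22,.033)
from workcell import bot; import cv2
d=bot.grab_frame('side'); cv2.imwrite('pics/side1.png',cv2.resize(d['frame'][100:300,180:400],None,fx=3,fy=3))
"
```

```text
t 1.9 pos [0.6057 0.0508 0.2667] rot [-3.14e+00 -3.00e-03  3.60e-02] q [ 0.04  0.47 -0.32  1.6   0.16  1.09 -1.86] F [-0.2 -0.5 -0.6] M [ 0.01 -0.01 -0.01] w -0.0001
twist [-0.07 -0.19  0.18]
travel mm [-15.8   0.3  46.6]
```

View pics/side1.png

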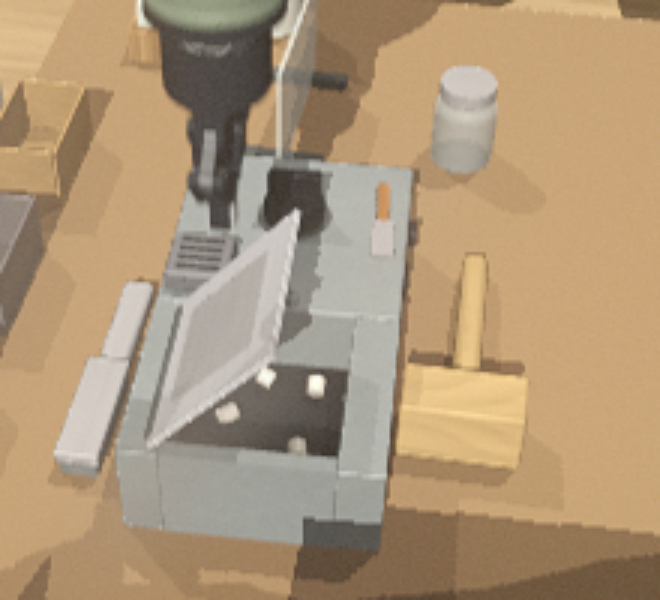

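Request:
apply_moves:
  commands:
    - {"travel":[-0.016,0,0.037],"twist":[0,0,0],"claw":0}
    - {"travel":[-0.02,0,0.05],"twist":[0,0,0],"claw":0}
    - {"travel":[-0.03,0,0.064],"twist":[0,0,0],"claw":0}
    - {"travel":[-0.039,0,0.073],"twist":[0,0,0],"claw":0}
    - {"travel":[-0.048,0,0.084],"twist":[0,0,0],"claw":0}
    - {"travel":[-0.056,0,0.096],"twist":[0,0,0],"claw":0}
    - {"travel":[-0.063,0,0.108],"twist":[0,0,0],"claw":0}
    - {"travel":[-0.068,0,0.12],"twist":[0,0,0],"claw":0}
    - {"travel":[-0.072,0,0.13],"twist":[0,0,0],"claw":0}
    - {"travel":[-0.073,0,0.138],"twist":[0,0,0],"claw":0}

```text
clock: 2.95
position: [0.531, 0.0453, 0.1268]
tool_rot: [3.141, 0.001, 0.033]
force: [0.2, -0.9, 0.7]
grip_width: -0.0002
```

```bash
python3 -c "
from h import *
go(.53,.05,.106,.033)
from workcell import bot; import cv2
d=bot.grab_frame('side'); cv2.imwrite('pics/side2.png',cv2.resize(d['frame'][100:300,180:400],None,fx=3,fy=3))
"
```

```text
t 2.95 pos [0.531  0.0453 0.1268] rot [3.141e+00 1.000e-03 3.300e-02] q [ 0.03  0.53 -0.3   1.92  0.23  0.72 -1.95] F [ 0.2 -0.9  0.7] M [ 0.01  0.11 -0.03] w -0.0002
twist [ 0.02  0.04 -0.01]
travel mm [-0.8 -4.7 20.8]
```

View pics/side2.png

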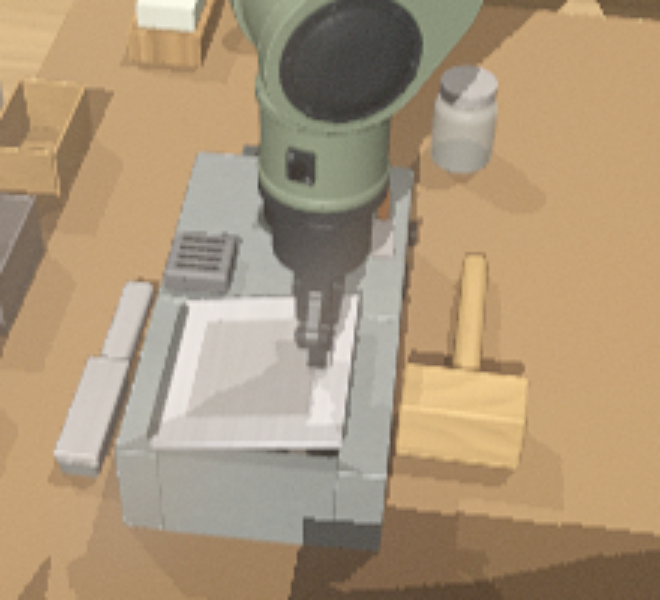

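The lid now lies almost flat, with the fingertip near its front edge at (318,360). Next I press through the catch.

Request:
apply_moves:
  commands:
    - {"travel":[-0.004,-0.003,0.006],"twist":[0,0,0],"claw":0}
    - {"travel":[-0.006,-0.003,0.01],"twist":[0,0,0],"claw":0}
    - {"travel":[-0.006,-0.003,0.012],"twist":[0,0,0],"claw":0}
    - {"travel":[-0.006,-0.003,0.014],"twist":[0,0,0],"claw":0}
    - {"travel":[-0.006,-0.003,0.016],"twist":[0,0,0],"claw":0}
    - {"travel":[-0.006,-0.003,0.018],"twist":[0,0,0],"claw":0}

```text
clock: 3.6
position: [0.5255, 0.0486, 0.1093]
tool_rot: [-3.142, -0.0, 0.033]
force: [0.6, -0.5, -0.4]
grip_width: -0.0002
```

```bash
python3 -c "
from h import *
go(.525,.05,.104,.033)"
```

```text
t 3.6 pos [0.5255 0.0486 0.1093] rot [-3.142 -0.     0.033] q [ 0.01  0.55 -0.29  1.95  0.24  0.67 -1.97] F [ 0.6 -0.5 -0.4] M [ 0.01  0.   -0.02] w -0.0002
twist [-0.   -0.02  0.01]
travel mm [-0.4 -1.5  5.3]
```

Request:
apply_moves:
  commands:
    - {"travel":[0,0,0.002],"twist":[0,0,0],"claw":0}
    - {"travel":[0,0,0.003],"twist":[0,0,0],"claw":0}
    - {"travel":[0,0,0.004],"twist":[0,0,0],"claw":0}

```text
clock: 3.9
position: [0.5255, 0.0485, 0.1056]
tool_rot: [3.141, -0.0, 0.033]
force: [-6.3, -0.8, 23.1]
grip_width: 0.0002
```

Request:
apply_moves:
  commands:
    - {"travel":[0,0,-0.04],"twist":[0,0,0],"claw":0}
    - {"travel":[0,0,-0.08],"twist":[0,0,0],"claw":0.085}
    - {"travel":[0,0.03,-0.12],"twist":[0,0,0],"claw":0.085}
    - {"travel":[0.015,0.07,-0.145],"twist":[0,0,0],"claw":0.085}
    - {"travel":[0.03,0.11,-0.145],"twist":[0,0,0],"claw":0.085}
    - {"travel":[0.047,0.155,-0.145],"twist":[0,0,0],"claw":0.085}
    - {"travel":[0.047,0.2,-0.145],"twist":[0,0,0],"claw":0.085}
    - {"travel":[0.047,0.219,-0.145],"twist":[0,0,0],"claw":0.085}
    - {"travel":[0.047,0.219,-0.145],"twist":[0,0,0],"claw":0.085}

```text
clock: 4.8
position: [0.5791, -0.1724, 0.2498]
tool_rot: [3.141, 0.001, 0.029]
force: [0.0, 1.2, -0.5]
grip_width: 0.0851
```

```bash
python3 -c "
from h import *
go(.58,-.169,.15,.033)
from workcell import bot; import cv2
d=bot.grab_frame('side'); cv2.imwrite('pics/side3.png',cv2.resize(d['frame'][100:300,180:400],None,fx=3,fy=3))
s=bot.observe(); d=bot.grab_frame('wrist'); cv2.imwrite('pics/wr3.png',d['frame'])
np.savez('wr3.npz',pos=s['position'],rot=s['tool_rot'],T=d['tool_from_camera'],K=[d[k] for k in('fx','fy','cx','cy')])
print(d['tool_from_camera'],d['fx'],d['cx'],d['cy'])
"
```

```text
t 4.8 pos [ 0.5791 -0.1724  0.2498] rot [3.141e+00 1.000e-03 2.900e-02] q [ 0.38  0.48 -0.27  1.63  0.14  1.05 -1.48] F [ 0.   1.2 -0.5] M [0.02 0.05 0.01] w 0.0851
twist [ 0.05  0.04 -0.26]
travel mm [ 1.1 -3.5 99.8]
[[ 5.48710489e-04  9.58952084e-01  2.83567627e-01  7.26674899e-02]
 [ 9.99999747e-01 -6.54291198e-04  2.77618284e-04  5.37615018e-04]
 [ 4.51758434e-04  2.83567403e-01 -9.58952201e-01 -1.42999830e-01]
 [ 0.00000000e+00  0.00000000e+00  0.00000000e+00  1.00000000e+00]] 326.54210786550374 276.229778149617 213.46723028750728
```

View pics/side3.png

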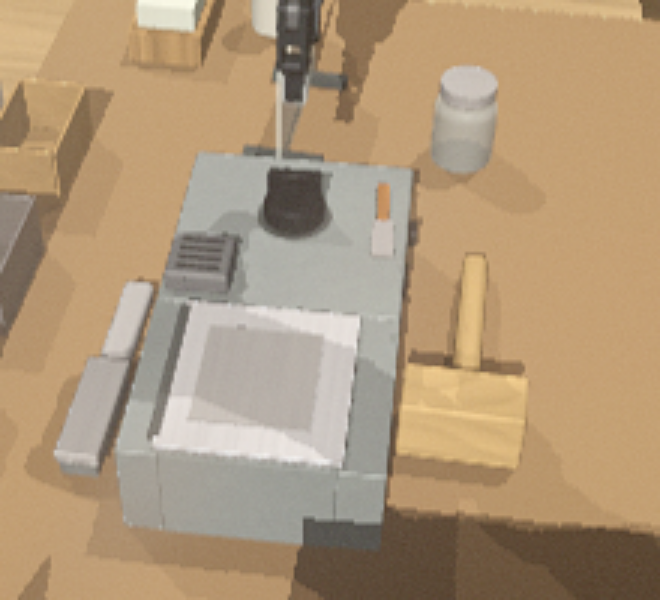

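View pics/wr3.png

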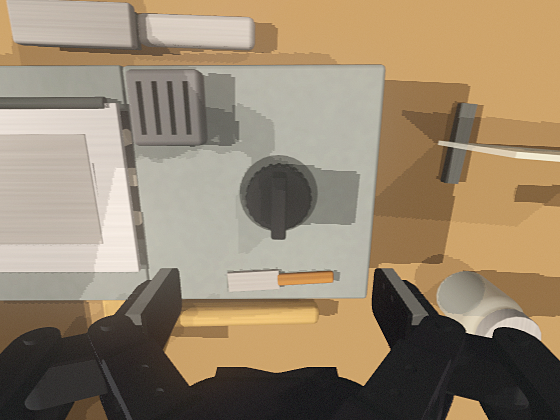

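The lid lies flat. In the wrist view the cap disc is centred near (279,194), with its bar running vertically around column 279. I'll zoom in and measure it.

```bash
python3 - <<'E'
from h import *
import cv2
w=np.load('wr3.npz'); im=cv2.imread('pics/wr3.png')
a=im[140:260,220:340]; cv2.imwrite('pics/wr3z.png',np.clip(cv2.resize(a,None,fx=5,fy=5,interpolation=cv2.INTER_CUBIC).astype(int)*2,0,255).astype('uint8'))
r=R.from_euler('xyz',w['rot']).as_matrix()
W=np.eye(4);W[:3,:3]=r;W[:3,3]=w['pos']; T=W@w['T']
f,_,cx,cy=w['K']; C['w']=(f,cx,cy,T)
np.set_printoptions(precision=4,suppress=True)
for n,p,z in [('BR',(384,66),.1),('FR',(366,298),.1),('disc L',(241,193),.122),('disc R',(317,193),.122)]: print(n,plane('w',p,z))
E
```

```text
BR [ 0.6949 -0.2558  0.1   ]
FR [ 0.4789 -0.2646  0.1   ]
disc L [ 0.589  -0.1402  0.122 ]
disc R [ 0.591  -0.2047  0.122 ]
```

View pics/wr3z.png

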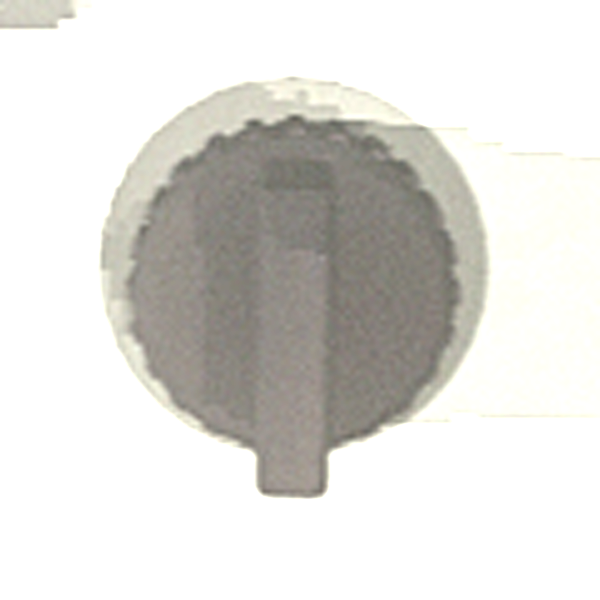

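```bash
python3 - <<'E'
from h import *
w=np.load('wr3.npz')
r=R.from_euler('xyz',w['rot']).as_matrix()
W=np.eye(4);W[:3,:3]=r;W[:3,3]=w['pos']; T=W@w['T']
f,_,cx,cy=w['K']; C['w']=(f,cx,cy,T)
np.set_printoptions(precision=4,suppress=True)
z5=lambda x,y:(220+(x+.5)/5-.5,140+(y+.5)/5-.5)
for n,p,z in [('disc L',(128,285),.122),('disc R',(462,285),.122),('disc top',(297,116),.122),('frontL',(257,495),.152),('frontR',(327,495),.152),('topbackL',(263,250),.152),('topbackR',(326,250),.152),('basebackL',(265,160),.122),('basebackR',(331,160),.122),('188',(297,188),.152)]: print(n,plane('w',z5(*p),z))
E
```

```text
disc L [ 0.586  -0.1438  0.122 ]
disc R [ 0.5878 -0.2007  0.122 ]
disc top [ 0.6156 -0.1716  0.122 ]
frontL [ 0.5599 -0.167   0.152 ]
frontR [ 0.5603 -0.178   0.152 ]
topbackL [ 0.5993 -0.1668  0.152 ]
topbackR [ 0.5996 -0.1763  0.152 ]
basebackL [ 0.6081 -0.1665  0.122 ]
basebackR [ 0.6085 -0.1775  0.122 ]
188 [ 0.6089 -0.1716  0.152 ]
```

Request:
apply_moves:
  commands:
    - {"travel":[0.006,0.001,0.03],"twist":[0,0,0],"claw":0.085}
    - {"travel":[0.006,0.001,0.06],"twist":[0,0,0],"claw":0.06}
    - {"travel":[0.006,0.001,0.09],"twist":[0,0,0],"claw":0.06}
    - {"travel":[0.006,0.001,0.11],"twist":[0,0,0],"claw":0.05}
    - {"travel":[0.006,0.001,0.12],"twist":[0,0,0],"claw":0.05}
    - {"travel":[0.006,0.001,0.125],"twist":[0,0,0],"claw":0.05}
    - {"travel":[0.006,0.001,0.125],"twist":[0,0,0],"claw":0.05}

```text
clock: 5.6
position: [0.5858, -0.169, 0.1255]
tool_rot: [-3.141, -0.0, 0.034]
force: [0.2, 0.1, -0.1]
grip_width: 0.0502
```

```bash
python3 -c "
from h import *
go(.585,-.172,.125,.033)
from workcell import bot; import cv2
d=bot.grab_frame('wrist'); cv2.imwrite('pics/wr4.png',d['frame'])
"
```

```text
t 5.6 pos [ 0.5858 -0.169   0.1255] rot [-3.141 -0.     0.034] q [ 0.35  0.63 -0.25  1.72  0.2   0.81 -1.52] F [ 0.2  0.1 -0.1] M [-0.03  0.05 -0.02] w 0.0502
twist [-0.01 -0.01  0.05]
travel mm [-0.9  2.9  0.5]
```

View pics/wr4.png

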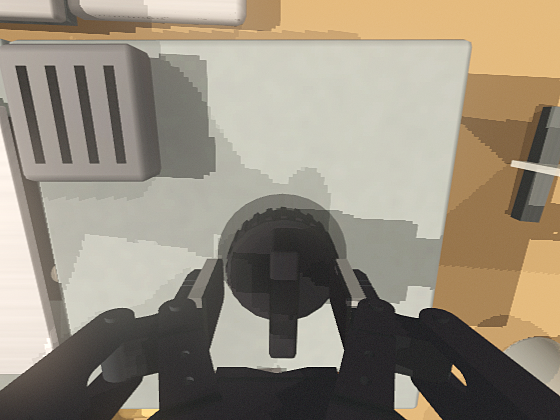

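Request:
apply_moves:
  commands:
    - {"travel":[0,0.0015,0],"twist":[0,0,0],"claw":0.03}
    - {"travel":[0,0.0015,0],"twist":[0,0,0],"claw":0.015}
    - {"travel":[0,0.0015,0],"twist":[0,0,0],"claw":0.0}
    - {"travel":[0,0.0015,0],"twist":[0,0,0],"claw":0.0}
    - {"travel":[0,0.0015,0],"twist":[0,0,0],"claw":0.0}
    - {"travel":[0,0.0015,0],"twist":[0,0,0],"claw":0.0}
  force: 40

```text
clock: 6.25
position: [0.586, -0.1713, 0.126]
tool_rot: [3.141, -0.001, 0.033]
force: [-1.3, -0.2, 7.2]
grip_width: 0.0111
```

```bash
python3 -c "
from h import *
go(.585,-.172,.125,.033)
"
```

```text
t 6.25 pos [ 0.586  -0.1713  0.126 ] rot [ 3.141e+00 -1.000e-03  3.300e-02] q [ 0.36  0.63 -0.25  1.72  0.2   0.81 -1.52] F [-1.3 -0.2  7.2] M [-0.05  0.37 -0.01] w 0.0111
twist [ 0.03 -0.06 -0.01]
travel mm [-1.   0.6  1. ]
```

Request:
apply_moves:
  commands:
    - {"travel":[0,0,-0.001],"twist":[0,0,-2],"claw":0.0}
    - {"travel":[0,0,-0.001],"twist":[0,0,-4],"claw":0.0}
    - {"travel":[0,0,-0.001],"twist":[0,0,-6],"claw":0.0}
    - {"travel":[0,0,-0.001],"twist":[0,0,-8],"claw":0.0}

```text
clock: 6.65
position: [0.5859, -0.1716, 0.1265]
tool_rot: [3.141, -0.001, 0.175]
force: [2.0, -3.5, 2.5]
grip_width: 0.0113
```

```bash
python3 -c "
from h import *
go(.585,-.172,.125,.033)
"
```

```text
t 6.65 pos [ 0.5859 -0.1716  0.1265] rot [ 3.141e+00 -1.000e-03  1.750e-01] q [ 0.38  0.63 -0.28  1.72  0.23  0.82 -1.4 ] F [ 2.  -3.5  2.5] M [-0.73 -0.38 -0.63] w 0.0113
twist [ 0.02 -0.03  8.14]
travel mm [-0.9  0.3  1.5]
```

Request:
apply_moves:
  commands:
    - {"travel":[0,0,0],"twist":[0,0,-2],"claw":0.0}
    - {"travel":[0,0,0],"twist":[0,0,-3],"claw":0.0}
    - {"travel":[0,0,0],"twist":[0,0,-3],"claw":0.0}

```text
clock: 6.95
position: [0.5858, -0.1715, 0.1265]
tool_rot: [3.141, -0.0, 0.225]
force: [1.8, -3.2, 4.6]
grip_width: 0.0114
```

```bash
python3 -c "
from h import *
go(.585,-.172,.125,.033)
"
```

```text
t 6.95 pos [ 0.5858 -0.1715  0.1265] rot [ 3.141 -0.     0.225] q [ 0.39  0.63 -0.3   1.72  0.24  0.82 -1.36] F [ 1.8 -3.2  4.6] M [-0.91 -0.4  -1.12] w 0.0114
twist [ 1.0e-02 -3.0e-02  1.1e+01]
travel mm [-0.9  0.4  1.5]
```

The torque climbed from −0.63 to −1.12 Nm between 0.14 and 0.19 rad, so counter-clockwise meets the hard stop. Now I try clockwise.

Request:
apply_moves:
  commands:
    - {"travel":[0,0,0],"twist":[0,0,5],"claw":0.0}
    - {"travel":[0,0,0],"twist":[0,0,10],"claw":0.0}
    - {"travel":[0,0,0],"twist":[0,0,15],"claw":0.0}
    - {"travel":[0,0,0],"twist":[0,0,20],"claw":0.0}
    - {"travel":[0,0,0],"twist":[0,0,25],"claw":0.0}
    - {"travel":[0,0,0],"twist":[0,0,25],"claw":0.0}

```text
clock: 7.55
position: [0.5854, -0.1703, 0.126]
tool_rot: [-3.141, 0.001, -0.212]
force: [-0.6, 0.6, -0.1]
grip_width: 0.0113
```

```bash
python3 -c "
from h import *
go(.585,-.172,.125,.033)
"
```

```text
t 7.55 pos [ 0.5854 -0.1703  0.126 ] rot [-3.141e+00  1.000e-03 -2.120e-01] q [ 0.31  0.63 -0.18  1.72  0.15  0.81 -1.72] F [-0.6  0.6 -0.1] M [-0.03 -0.03  0.02] w 0.0113
twist [ -0.02   0.05 -14.02]
travel mm [-0.1  1.7  1. ]
```

Clockwise it turns easily (0.25 rad, ~0 Nm), so the thread is left-handed. Joint 7 would run out of range on this grasp, so I'll release, flip the gripper half a turn and regrip.

Request:
apply_moves:
  commands:
    - {"travel":[0,0,0],"twist":[0,0,25],"claw":0.05}
    - {"travel":[0,0,0],"twist":[0,0,25],"claw":0.05}
    - {"travel":[0,0,0],"twist":[0,0,25],"claw":0.05}

```text
clock: 7.85
position: [0.5853, -0.1707, 0.126]
tool_rot: [3.141, 0.001, -0.65]
force: [0.2, -1.2, -1.0]
grip_width: 0.0498
```

```bash
python3 -c "
from h import *
go(.585,-.172,.125,.033)
"
```

```text
t 7.85 pos [ 0.5853 -0.1707  0.126 ] rot [ 3.141e+00  1.000e-03 -6.500e-01] q [ 0.23  0.62 -0.07  1.73  0.06  0.79 -2.08] F [ 0.2 -1.2 -1. ] M [ 0.07  0.03 -0.01] w 0.0498
twist [-1.000e-02  6.000e-02 -3.913e+01]
travel mm [0.6 1.2 1. ]
```

I repeated the old twist in that call, so the gripper turned a further 25° while opening. No harm: the cap just loosened somewhat. I'll raise, turn around, and look again.

Request:
apply_moves:
  commands:
    - {"travel":[0,0,-0.04],"twist":[0,0,0],"claw":0.06}
    - {"travel":[0,0,-0.08],"twist":[0,0,-8.5],"claw":0.07}
    - {"travel":[0,0,-0.1],"twist":[0,0,-17],"claw":0.07}
    - {"travel":[0,0,-0.1],"twist":[0,0,-25.5],"claw":0.07}
    - {"travel":[0,0,-0.1],"twist":[0,0,-34],"claw":0.07}
    - {"travel":[0,0,-0.1],"twist":[0,0,-42.5],"claw":0.07}
    - {"travel":[0,0,-0.1],"twist":[0,0,-51],"claw":0.07}
    - {"travel":[0,0,-0.1],"twist":[0,0,-59.5],"claw":0.07}
    - {"travel":[0,0,-0.1],"twist":[0,0,-68],"claw":0.07}
    - {"travel":[0,0,-0.1],"twist":[0,0,-76],"claw":0.07}

```text
clock: 8.85
position: [0.5853, -0.1707, 0.226]
tool_rot: [-3.141, 0.0, 0.689]
force: [0.5, 0.7, 0.1]
grip_width: 0.07
```

Request:
apply_moves:
  commands:
    - {"travel":[0,0,0],"twist":[0,0,-8.5],"claw":0.07}
    - {"travel":[0,0,0],"twist":[0,0,-17],"claw":0.07}
    - {"travel":[0,0,0],"twist":[0,0,-25.5],"claw":0.07}
    - {"travel":[0,0,0],"twist":[0,0,-34],"claw":0.07}
    - {"travel":[0,0,0],"twist":[0,0,-42.5],"claw":0.07}
    - {"travel":[0,0,0],"twist":[0,0,-51],"claw":0.07}
    - {"travel":[0,0,0],"twist":[0,0,-59.5],"claw":0.07}
    - {"travel":[0,0,0],"twist":[0,0,-68],"claw":0.07}
    - {"travel":[0,0,0],"twist":[0,0,-76.5],"claw":0.07}
    - {"travel":[0,0,0],"twist":[0,0,-84],"claw":0.07}

```text
clock: 9.85
position: [0.5854, -0.1709, 0.2261]
tool_rot: [-3.141, -0.0, 2.155]
force: [0.1, -0.4, 0.8]
grip_width: 0.0698
```

```bash
python3 -c "
from h import *
go(.585,-.172,.125)
from workcell import bot; import cv2
s=bot.observe(); d=bot.grab_frame('wrist'); cv2.imwrite('pics/wr5.png',d['frame'])
np.savez('wr5.npz',pos=s['position'],rot=s['tool_rot'],T=d['tool_from_camera'],K=[d[k] for k in('fx','fy','cx','cy')])
"
```

```text
t 9.85 pos [ 0.5854 -0.1709  0.2261] rot [-3.141 -0.     2.155] q [ 0.68  0.59 -0.74  1.62  0.44  1.1   0.4 ] F [ 0.1 -0.4  0.8] M [-0.02  0.01  0.04] w 0.0698
travel mm [ -0.8  -0.9 101.1]
```

View pics/wr5.png

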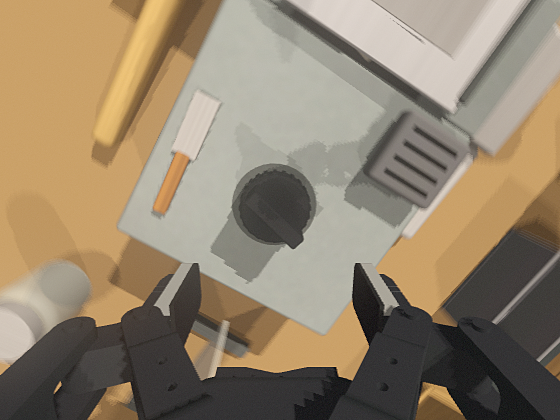

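The wrist view, now turned, shows the cap disc at (275,204) and its bar running from about (250,195) to (297,240). I'll zoom in to measure the bar.

```bash
python3 - <<'E'
import cv2,numpy as np
a=cv2.imread('pics/wr5.png')[150:260,220:330]; cv2.imwrite('pics/wr5z.png',np.clip(cv2.resize(a,None,fx=5,fy=5,interpolation=cv2.INTER_CUBIC).astype(int)*2.5,0,255).astype('uint8'))
E
```

```text
(no output)
```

View pics/wr5z.png

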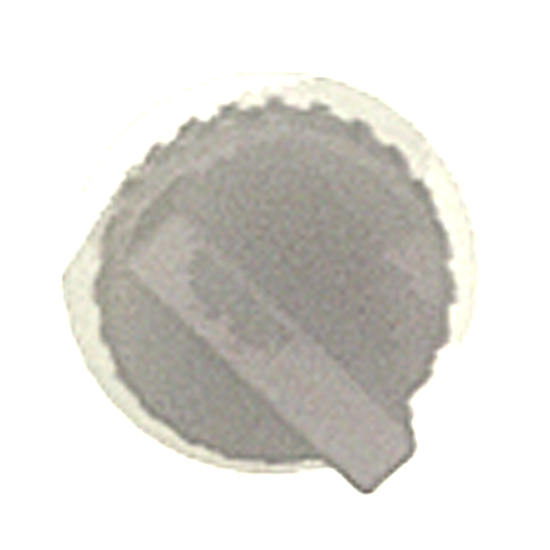

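```bash
python3 - <<'E'
from h import *
w=np.load('wr5.npz')
W=np.eye(4);W[:3,:3]=R.from_euler('xyz',w['rot']).as_matrix();W[:3,3]=w['pos']
f,_,cx,cy=w['K']; C['w']=(f,cx,cy,W@w['T'])
z5=lambda x,y:(220+(x+.5)/5-.5,150+(y+.5)/5-.5)
P={n:plane('w',z5(*p),.152) for n,p in dict(a=(130,262),b=(180,218),c=(412,430),d=(365,492)).items()}
for k,v in P.items(): print(k,np.round(v,4))
a=(P['a']+P['b'])/2;b=(P['c']+P['d'])/2; d=b-a
print('ctr',(a+b)/2,'len',np.linalg.norm(d),'yaw',np.arctan2(-d[1],-d[0]),np.arctan2(d[1],d[0]))
for e,g in(('a','d'),('b','c')):
  d=P[g]-P[e]; print(np.arctan2(d[1],d[0]))
E
```

```text
a [ 0.5595 -0.1694  0.152 ]
b [ 0.5619 -0.1604  0.152 ]
c [ 0.6057 -0.1682  0.152 ]
d [ 0.6055 -0.1796  0.152 ]
ctr [ 0.58313118 -0.16939914  0.152     ] len 0.0458380647145613 yaw 2.943175305125535 -0.1984173484642583
-0.21948381856892255
-0.17611145818766372
```

The bar is at yaw −0.20, matching where I left it, so opening didn't turn the cap. Next: line up at yaw 2.93, descend and regrip.

Request:
apply_moves:
  commands:
    - {"travel":[0,0,0],"twist":[0,0,-8.5],"claw":0.05}
    - {"travel":[0,0,0],"twist":[0,0,-17],"claw":0.05}
    - {"travel":[0,0,0.02],"twist":[0,0,-25.5],"claw":0.05}
    - {"travel":[0,0,0.04],"twist":[0,0,-34],"claw":0.05}
    - {"travel":[0,0,0.05],"twist":[0,0,-42],"claw":0.05}
    - {"travel":[0,0,0.06],"twist":[0,0,-44.5],"claw":0.05}
    - {"travel":[0,0,0.08],"twist":[0,0,-44.5],"claw":0.05}
    - {"travel":[0,0,0.092],"twist":[0,0,-44.5],"claw":0.05}
    - {"travel":[0,0,0.099],"twist":[0,0,-44.5],"claw":0.05}
    - {"travel":[0,0,0.099],"twist":[0,0,-44.5],"claw":0.05}

```text
clock: 10.9
position: [0.5854, -0.1709, 0.1267]
tool_rot: [3.142, -0.001, 2.921]
force: [1.1, -0.1, 0.8]
grip_width: 0.0502
```

Request:
apply_moves:
  commands:
    - {"travel":[0,0,0],"twist":[0,0,0],"claw":0.02}
    - {"travel":[0,0,0],"twist":[0,0,0],"claw":0.0}
    - {"travel":[0,0,0],"twist":[0,0,0],"claw":0.0}
    - {"travel":[0,0,0],"twist":[0,0,0],"claw":0.0}
    - {"travel":[0,0,0],"twist":[0,0,0],"claw":0.0}
  force: 40

```text
clock: 11.4
position: [0.586, -0.1711, 0.128]
tool_rot: [-3.141, 0.001, 2.921]
force: [-1.2, -0.5, 7.0]
grip_width: 0.0111
```

```bash
python3 -c "
from h import *
go(.585,-.172,.125)
"
```

```text
t 11.4 pos [ 0.586  -0.1711  0.128 ] rot [-3.141e+00  1.000e-03  2.921e+00] q [ 0.74  0.76 -0.85  1.7   0.66  0.99  1.  ] F [-1.2 -0.5  7. ] M [-0.    0.26  0.04] w 0.0111
travel mm [ 0.8 -1.1  3. ]
```

Request:
apply_moves:
  commands:
    - {"travel":[0,0,-0.001],"twist":[0,0,7],"claw":0.0}
    - {"travel":[0,0,-0.001],"twist":[0,0,14],"claw":0.0}
    - {"travel":[0,0,-0.001],"twist":[0,0,21],"claw":0.0}
    - {"travel":[0,0,-0.001],"twist":[0,0,28],"claw":0.0}
    - {"travel":[0,0,-0.001],"twist":[0,0,35],"claw":0.0}
    - {"travel":[0,0,-0.001],"twist":[0,0,42],"claw":0.0}
    - {"travel":[0,0,-0.001],"twist":[0,0,49],"claw":0.0}
    - {"travel":[0,0,-0.001],"twist":[0,0,56],"claw":0.0}
    - {"travel":[0,0,-0.001],"twist":[0,0,63],"claw":0.0}
    - {"travel":[0,0,-0.001],"twist":[0,0,63],"claw":0.0}

```text
clock: 12.4
position: [0.5861, -0.1725, 0.1288]
tool_rot: [3.141, 0.002, 1.816]
force: [2.1, -6.4, 0.4]
grip_width: 0.011
```

```bash
python3 -c "
from h import *
go(.585,-.172,.125)
from workcell import bot; import cv2
for n in('wrist','top'):
  d=bot.grab_frame(n); cv2.imwrite(f'pics/{n}6.png',d['frame'])
"
```

```text
t 12.4 pos [ 0.5861 -0.1725  0.1288] rot [3.141e+00 2.000e-03 1.816e+00] q [ 0.58  0.68 -0.59  1.71  0.47  0.9   0.04] F [ 2.1 -6.4  0.4] M [-1.69 -0.55  0.03] w 0.011
travel mm [ 0.8 -1.   3.8]
```

View pics/wrist6.png

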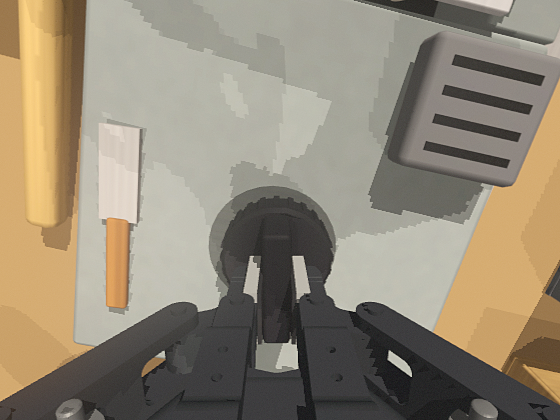

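The bar is still aligned between the pads at column 277, so the cap followed the 1.36 rad turn with no torque about its axis. Now I lift straight up.

Request:
apply_moves:
  commands:
    - {"travel":[0,0,-0.005],"twist":[0,0,0],"claw":0.0}
    - {"travel":[0,0,-0.012],"twist":[0,0,0],"claw":0.0}
    - {"travel":[0,0,-0.022],"twist":[0,0,0],"claw":0.0}
    - {"travel":[0,0,-0.035],"twist":[0,0,0],"claw":0.0}
    - {"travel":[0,0,-0.05],"twist":[0,0,0],"claw":0.0}
    - {"travel":[0,0,-0.065],"twist":[0,0,0],"claw":0.0}
    - {"travel":[0,0,-0.08],"twist":[0,0,0],"claw":0.0}
    - {"travel":[0,0,-0.09],"twist":[0,0,0],"claw":0.0}
    - {"travel":[0,0,-0.095],"twist":[0,0,0],"claw":0.0}
    - {"travel":[0,0,-0.095],"twist":[0,0,0],"claw":0.0}
  force: 50

```text
clock: 13.5
position: [0.5859, -0.1712, 0.2239]
tool_rot: [3.141, 0.0, 1.822]
force: [0.1, 0.5, -1.5]
grip_width: 0.0112
```

Request:
apply_moves:
  commands:
    - {"travel":[0,0,0],"twist":[0,0,0],"claw":0.0}
    - {"travel":[0,0,0],"twist":[0,0,0],"claw":0.0}
    - {"travel":[0,0,0],"twist":[0,0,0],"claw":0.0}
    - {"travel":[0,0,0],"twist":[0,0,0],"claw":0.0}
    - {"travel":[0,0,0],"twist":[0,0,0],"claw":0.0}

```text
clock: 14.0
position: [0.5856, -0.1711, 0.2231]
tool_rot: [-3.141, -0.0, 1.822]
force: [1.7, -0.2, -1.1]
grip_width: 0.0111
```

```bash
python3 -c "
from h import *
go(.585,-.172,.125)
from workcell import bot; import cv2
d=bot.grab_frame('wrist'); a=d['frame']
d=bot.grab_frame('side'); b=cv2.resize(d['frame'][100:300,180:400],(462,420)); cv2.imwrite('pics/end.png',cv2.resize(cv2.hconcat([a,b]),None,fx=.75,fy=.75))
print(bot.observe()['qd'])
"
```

```text
t 14.0 pos [ 0.5856 -0.1711  0.2231] rot [-3.141 -0.     1.822] q [ 0.62  0.57 -0.65  1.63  0.38  1.07  0.12] F [ 1.7 -0.2 -1.1] M [-0.09 -0.02  0.  ] w 0.0111
travel mm [-0.8 -0.8 98.1]
[-0.00057778 -0.00138299  0.00139137 -0.00181676  0.00012408  0.0003558
 -0.00024155]
```

View pics/end.png

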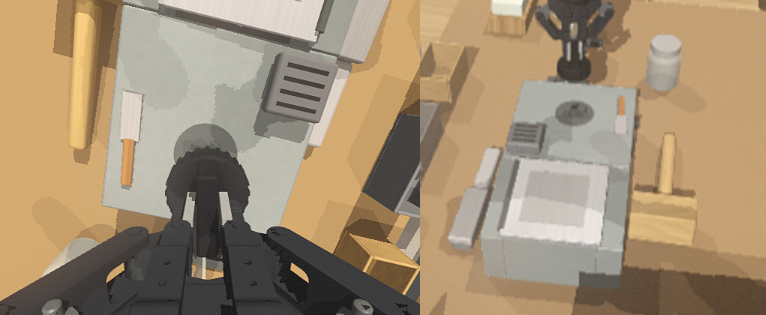

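The final pictures show the cap held level in the fingers, with the bare neck on the deck at (575,112) in the right half. The lid is flat, and the scraper, mallet and brush haven't moved. I'm handing in.

```bash
python3 -c "
from workcell import bot
bot.job_done(); s=bot.observe(); print(s['clock'],s['position'],s['grip_width'])"
```

```text
the job is handed in; nothing more can be done
the job is handed in; nothing more can be done
```

The job is handed in at about 14 s of the 58 s allowed: the lid is shut, and the gripper is holding the cap about 95 mm above the deck.

- **Lid:** I pushed it down along its arc with the closed fingertips. It passed the catch, and a check press met solid contact at z 0.106 m with 23 N. It lay flat in every later picture.
- **Cap:** Counter-clockwise the torque climbed from 0.63 to 1.12 Nm between 0.14 and 0.19 rad, so that way is the hard stop. Clockwise it turned freely, so the thread is left-handed. I regripped with the hand turned half round to keep the last joint in range, turned the cap to about 1.36 rad while it was still seated, then lifted it straight up.
- **Last checks:** The grip width was 11 mm on the 12 mm bar, with the grip set to 50 N. The tool was level and the joints were practically still. The wrist and side views showed the bare neck, and the scraper, mallet, brush and jar appeared unmoved. I didn't look at the sander, case or shield again, but the arm never came near them.

Two things did not go as planned:
- **Repeated twist:** I left a 25° twist in the call that opened the gripper, so the hand turned with it. The next picture showed the bar at −0.20 rad, where I had left it.
- **Sideways load on the turn:** At the end of the turn there was a sideways load of about 7 N and a tilting moment of about 1.7 Nm. Both were gone once the cap was lifted.

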